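# Put the refractometer away in its case

## Task

Put the handheld refractometer away: lift the case's lid by its front lip and swing it all the way back, lay the refractometer fully down in its shaped recess, the right way round and with its prism flap still facing up, without dropping it, then swing the lid over and press it fully shut. Leave the bottle, the jar and the vial standing where they are.

Things in the scene. Friction and masses are not known exactly. Their poses are not given: they have to be found in the camera images.
- case: Plastic clamshell case, firmly fixed on the bench. Shut: 112 deep (x) x 215 wide (y) x 66 high mm: blue lower shell 36 high, walls 4, white lid 30 high. Origin: centre of its underside; x from the front (lip side, facing the robot's right) to the hinge at the back, y along the hinge, z up. Firm grey padding fills the shell to 32 mm above the bench, recess floor black; the lid's padding clears a well-laid refractometer by 4 mm.
- recess (a point): Middle of the recess floor, 14 mm above the bench, over the case's origin, axes as the case. The recess is 176 long (y -88 to 88), 33 wide for y under -31 (prism end), 46 wide above (grip, eyepiece). From y -22 to 34 it is cut out for fingers to 104 wide, floor as deep. The laid refractometer's origin lies here, its x along the case's +y; the other way round it sits too high for the lid to shut.
- lid (a joint): Hinge of the case's lid, rad: 0 = shut, grows as it opens, 2.4 = fully back against its stop (about 137 degrees, leaning back). It may start slightly ajar (up to 0.1). No latch. The hinge is stiff: the lid stays at any angle where it is left; about 1 to 4 N at the lip moves it.
- hinge (a point): Point on the lid's hinge axis at mid-width: on the case at x = +56 mm, height 36 mm. The hinge axis is the case's y axis.
- lip (a point): Middle of the outer edge of the lid's front lip, on its underside, 130 mm from the hinge axis; moves with the lid. The lip is a white tongue 80 wide, 5 thick, standing 18 mm out from the lid's front wall; shut, its underside is 36 mm over the bench, free below. Axes: x from lip to hinge, y along the hinge, z out of the lid's top (up when shut); in z the lid is 30 high.
- refractometer: Handheld refractometer lying on the bench, prism flap up, any yaw; 165 mm long, 140 to 270 g. Origin: mid-length on its underside; x along it towards the eyepiece, z up. Black rubber grip x -25 to 40 mm, 36 wide, 38 high, rounded edges (hold it here); silver prism head with clear flap x -82.5 to -40, 25 wide; round black eyepiece x 52 to 82.5, diameter 38.
- eyepiece (a point): Centre of the outer end face of the refractometer's eyepiece, 82.5 mm from its middle, on its optical axis, 19 mm above its underside.
- amber_bottle: Bystander: amber bottle with a black cap, 64 mm in diameter, 165 mm high, origin at the centre of its underside. Leave it alone.
- white_jar: Bystander: white lidded jar, 72 mm in diameter, 85 mm high, origin at the centre of its underside. Leave it alone.
- vial: Bystander: small clear vial with a grey cap, 36 mm in diameter, 62 mm high, origin at the centre of its underside. Leave it alone.

How it is judged (in metres and radians):
On the way, in this order (a step that is already met when the one before it is completed fails the run):
1. the lid is swung right back (past 2.1 rad) (value of joint lid above 2.1 rad), for 0.2 s.
2. the refractometer lies in its recess the right way round, let go, with the lid open (z of refractometer in the frame of case between 0.01 and 0.0185 m and x of refractometer in the frame of case between -0.008 and 0.008 m and y of refractometer in the frame of case between -0.009 and 0.009 m and y of eyepiece in the frame of case above 0.06 m and angle between the x axis of refractometer and the y axis of case, either way round below 0.1 rad and angle between refractometer's own x axis and vertical between 1.47 and 1.67 rad and angle between refractometer's own z axis and vertical below 0.2 rad and contact force between refractometer and the fingers below 0.05 N and linear speed of refractometer below 0.03 m/s and value of joint lid above 1 rad), for 0.2 s.
At the end, for the whole second after the job is handed in: The refractometer lies at rest in its recess, flap up, its eyepiece at the case's +y end (origin within 8 mm across, 9 mm along and 4.5 mm in height of its place, axis within 0.1 rad), the lid is shut (under 0.05 rad), and the bottle, jar and vial stand upright (z of refractometer in the frame of case between 0.01 and 0.0185 m and x of refractometer in the frame of case between -0.008 and 0.008 m and y of refractometer in the frame of case between -0.009 and 0.009 m and y of eyepiece in the frame of case above 0.06 m and angle between the x axis of refractometer and the y axis of case, either way round below 0.1 rad and angle between refractometer's own x axis and vertical between 1.47 and 1.67 rad and angle between each of refractometer, amber_bottle, white_jar, vial's own z axis and vertical below 0.2 rad and value of joint lid below 0.05 rad and linear speed of refractometer below 0.02 m/s); the robot touches nothing.
It fails at once if the refractometer is dropped (moves faster than 0.6 m/s out of the gripper) (linear speed of refractometer above 0.6 m/s and contact force between refractometer and the fingers below 0.05 N).
It fails at once if the amber bottle is moved by over 20 mm or knocked over (distance of amber_bottle from where it was at the start of the episode above 0.02 m or angle between amber_bottle's own z axis and vertical above 0.3 rad).
It fails at once if the white jar is moved by over 20 mm or knocked over (distance of white_jar from where it was at the start of the episode above 0.02 m or angle between white_jar's own z axis and vertical above 0.3 rad).
It fails at once if the vial is moved by over 20 mm or knocked over (distance of vial from where it was at the start of the episode above 0.02 m or angle between vial's own z axis and vertical above 0.3 rad).
It also fails if it takes over 72 s, if anything falls off the work surface, if the arm or the gripper's body presses on something with over 40 N, if the wrist force passes 120 N, or if a joint passes its speed limit or range.

## Robot

A 6-joint arm with a two-finger parallel gripper is mounted at the origin on the work surface. World frame = base frame: x ahead of the robot, y to its left, z up, the work surface at z = 0. Lengths are in mm, angles in rad, forces in N, time in s.
With the tool pointing down it reaches from about 300 to 875 mm from the base axis. Payload 6.4 kg.
Tool frame: the origin (TCP) lies on the front face of the gripper's body, between the roots of the fingers; the fingertips stand 64 mm ahead of it and the grasp point (between the pads) lies 45 mm ahead of it; x points along the fingers, z is the direction in which the jaws open and shut, and the axes are right-handed (so a half turn about x gives the same grasp; the last joint's range is limited). The gripper opens to 88 mm and grips with 3 to 60 N. Pads are 18 mm wide; open, the fingers measure 123 mm over their backs; the gripper's body (75 mm by 187 mm) begins 45 mm behind the grasp point.
Start: joints at [1.038, 0.181, 1.607, -0, 1.354, -0.206], TCP at [184.572, 544.587, 302.714] pointing down, gripper open.
Joint ranges: [-2.99, 2.99], [-0.89, 2.07], [0.3, 2.58], [-1.14, 4.28], [0, 2.63], [-3.12, 3.12]. Speed limits (rad/s): [2.57, 2.57, 3.01, 3.14, 3.14, 3.14].

## Interface

Orientations are given as [roll, pitch, yaw] about the fixed x, y, z axes, in that order (R = Rz(yaw) Ry(pitch) Rx(roll)).
In Python, from cell import r gives the robot as it stands. The module is installed in compiled form; this text tells all that it offers.
- The arm moves only by the shell command python3 -m handwheel 'ROWS' [FORCE]. ROWS is JSON, a list of rows, each a list of 7 numbers: the turn, a rotation vector about the world's x, y, z in units of 5 degrees (1.0 is 5 degrees), then the shift along the world's x, y, z in units of 25 mm (1.0 is 25 mm), then the opening in per cent of the stroke, from 0 (shut) to 100 (fully open). In form: [[ax, ay, az, dx, dy, dz, fingers], ...]. A call has 1 to 12 rows; each row is the pose to reach, as a shift and turn from the pose measured when the call began; what a row does not reach only later rows make up. A row lasts 1/12 s, in which the tool goes at most 41.7 mm and 7.16 degrees, less where a joint would pass 70% of its speed; a pose out of reach is approached as far as the arm can. A call with a gripper value outside its range is refused whole. The fingers move at their own pace and stop on an object; FORCE is the grip in N (left out, the last holds). Time passes only in rows, so rows that repeat a pose let the fingers close. It gives the time, the measured TCP pose, the force and the opening at its end, in the units of the state.
- r.sense(): the state, without advancing time (a new reading comes with each control period).
- r.get_image(name): name is "scene" or "side" or "wrist"; returns (picture, depth): 400x640x3 uint8, red, green, blue; 400x640 float32, mm along the optical axis (not along the pixel's ray), 0 where there is no reading.
- r.calibration(name): a dict with "intrinsics" (3x3 intrinsics, pixels), "rvec" (rotation vector, rad) and "tvec" (3), from world to camera coordinates, as OpenCV has them; the wrist camera has in their place "T_tool_cam" (4x4, takes a point from camera to tool coordinates, whose origin is the TCP and whose axes are the tool frame's). Camera axes: x right, y down, z forward; pixel columns grow to the right and rows downward; lengths in mm; the calibration is good to about 2 mm. A picture is of the moment at which its call begins: read the wrist's pose just before it. calibration takes no time and is no camera call.
- r.job_done(): hands the job in, once; it reports no verdict.
The state is a dict: "clock": time; "q": joint angles; "qvel": joint speeds; "tau": joint torques, N m; "eef_pos": TCP position; "orientation": TCP orientation; "force": force on the tool from outside, world axes, zero at the start; "ft_torque": the same for the moment, N m; "width": opening from 0.0 (shut) to 1.0 (fully open).
Only numpy, scipy, OpenCV 4.12 (cv2) and the standard library are available. Lean on these libraries where they do the work, as an engineer would, in place of code of your own. Each camera call takes 0.05 s, during which the arm holds its last target. There are 200 camera calls.

## Working session

There is one attempt and no reset: what is moved stays moved. The work goes in short steps, Python scripts to look and compute and a shell command to move; the robot and the scene stay as the last step left them, time stands still between calls to the robot, and variables do not carry over. Pictures are saved under pics/ and viewed, about 8 in all and at most 12, crops included, and the job is handed in when it is done.

```bash
mkdir -p pics; cat > h.py <<'E'
import numpy as np, cv2
from scipy.spatial.transform import Rotation as R
from cell import r
def cam(name):
    s=r.sense(); c=r.calibration(name); im,d=r.get_image(name)
    K=np.array(c["intrinsics"])
    if "rvec" in c:
        Rc=cv2.Rodrigues(np.array(c["rvec"],float))[0]; t=np.array(c["tvec"],float).ravel()
        T=np.eye(4); T[:3,:3]=Rc.T; T[:3,3]=-Rc.T@t
    else:
        B=np.eye(4); B[:3,:3]=R.from_euler('xyz',s["orientation"]).as_matrix(); B[:3,3]=s["eef_pos"]
        T=B@np.array(c["T_tool_cam"])
    return im,d,K,T
def ray(px,K,T):
    v=np.linalg.inv(K)@np.array([px[0],px[1],1.0]); return T[:3,3],T[:3,:3]@v
def plane(px,K,T,z):
    o,v=ray(px,K,T); return o+v*(z-o[2])/v[2]
def cloud(d,K,T):
    v,u=np.mgrid[:d.shape[0],:d.shape[1]]
    P=np.stack([(u-K[0,2])/K[0,0]*d,(v-K[1,2])/K[1,1]*d,d],-1)
    P=P@T[:3,:3].T+T[:3,3]; P[d<=0]=np.nan; return P
def save(im,n): cv2.imwrite('pics/'+n,im[...,::-1])
E
python3 - <<'E'
from h import *
for n in ["scene","side","wrist"]:
    im,d,K,T=cam(n); save(im,n+'0.png'); np.savez('/tmp/'+n+'0.npz',im=im,d=d,K=K,T=T); print(n,T[:3,3].round(),T[:3,2].round(2),K[0,0],(d>0).mean())
print(r.sense())
a=cv2.resize(cv2.imread('pics/scene0.png'),(480,300));b=cv2.resize(cv2.imread('pics/side0.png'),(480,300))
E
```

```text
scene [1359. -330.  813.] [-0.7   0.28 -0.66] 498.66468396744716 0.99591015625
side [ 332. -525.  611.] [ 0.28  0.66 -0.69] 388.0564650810623 0.99620703125
wrist [109. 571. 384.] [ 0.29 -0.1  -0.95] 333.14268218876987 0.9959765625
{'clock': 0.15, 'q': array([ 1.03768059e+00,  1.81368938e-01,  1.60776306e+00, -2.81835463e-05,
        1.35379401e+00, -2.06300151e-01]), 'qvel': array([-0.0004664 , -0.00222941, -0.00377191, -0.00162315,  0.00066233,
        0.00010512]), 'tau': array([ 8.25294301e-04, -4.34229898e+01, -3.42179453e+01,  7.02909194e-02,
        3.54354735e-02, -6.28763337e-05]), 'eef_pos': array([184.41460423, 544.28519901, 302.02523089]), 'orientation': array([ 2.95592508,  1.56946269, -2.0832734 ]), 'force': array([-0.83337655,  0.24256487,  0.1525038 ]), 'ft_torque': array([ 0.07678308, -0.01163769, -0.02045101]), 'width': 1.0024420570005053}
```

View pics/scene0.png

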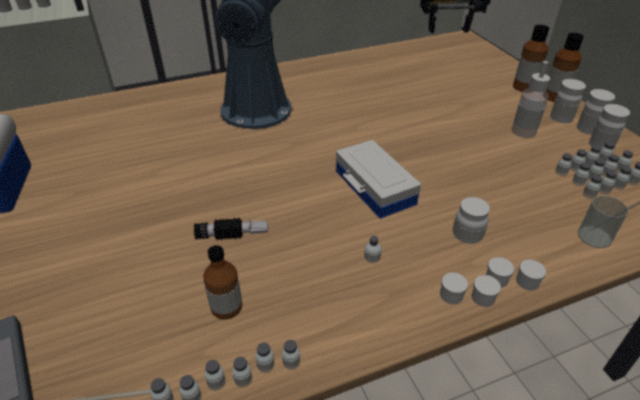

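View pics/side0.png

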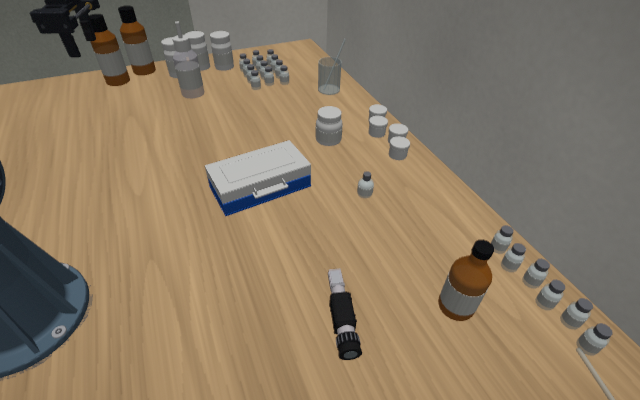

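The scene view shows the case at (377,178) with its lip at (352,181), the refractometer at (231,229), the bottle at (223,285), the vial at (373,250) and the jar at (471,222). The side view shows the case at (260,178), lip (270,188), and the refractometer from eyepiece (348,345) to prism (336,275).

```bash
python3 - <<'E'
from h import *
def rect(P):
    (c,s,a)=cv2.minAreaRect(P[:,:2].astype(np.float32)); return np.round(c,1),np.round(s,1),round(a,1)
boxes={"scene":dict(case=(325,135,425,220),refr=(188,212,272,245),bottle=(198,243,247,320),vial=(360,234,386,264),jar=(450,195,492,245)),
"side":dict(case=(200,138,318,212),refr=(322,262,368,362),bottle=(436,238,496,322),vial=(355,170,378,198),jar=(312,104,346,147))}
for n in boxes:
    z=np.load(f'/tmp/{n}0.npz'); im,d,K,T=[z[k] for k in('im','d','K','T')]; P=cloud(d,K,T)
    hsv=cv2.cvtColor(im,cv2.COLOR_RGB2HSV)
    for k,(a,b,c,e) in boxes[n].items():
        p=P[b:e,a:c].reshape(-1,3); h=hsv[b:e,a:c].reshape(-1,3)
        m=(p[:,2]>8)&(p[:,2]<200); q=p[m]; print(n,k,'top',np.percentile(q[:,2],[50,90,98]).round(1),rect(q))
        if k=='case':
            t=q[q[:,2]>np.percentile(q[:,2],97)-5]; print('  lidtop',len(t),rect(t), np.linalg.lstsq(np.c_[t[:,:2]-t[:,:2].mean(0),np.ones(len(t))],t[:,2],rcond=None)[0])
            bl=p[(h[:,0]>100)&(h[:,0]<130)&(h[:,1]>120)&m]; print('  blue',bl[:,2].max().round(1),rect(bl))
        if k=='refr':
            bk=p[(h[:,2]<60)&m]; w=p[(h[:,2]>110)&m]; print('  black',rect(bk),bk.mean(0).round(1),'silver',w.mean(0).round(1),rect(w), 'grip top',np.percentile(bk[:,2],95).round(1))
E
```

```text
scene case top [64.3 67.8 69.3] (array([491.2, 162.5]), array([219.4, 134.2]), 6.5)
  lidtop 1987 (array([490.6, 170.1]), array([217.2, 112.9]), 6.4) [ 6.74511376e-04 -6.03779170e-03  6.64660929e+01]
  blue 38.7 (array([521. , 130.9]), array([231.7,  98.2]), 34.4)
scene refr top [28.2 36.8 38.2] (array([ 523., -213.]), array([164.7,  42.1]), 72.2)
  black (array([ 518. , -240.5]), array([106.4,  39. ]), 76.5) [ 523.8 -236.7   28.8] silver [ 533.6 -174.8   26.4] (array([ 524.3, -202. ]), array([140. ,  29.9]), 76.3) grip top 37.8
scene bottle top [ 96.3 156.  164.4] (array([ 726.6, -276.3]), array([64.1, 53.5]), 79.0)
scene vial top [36.5 59.4 61.5] (array([712.8,  51.7]), array([35.8, 29.6]), 62.8)
scene jar top [60.5 84.3 85.8] (array([725.8, 290.5]), array([70.3, 68.9]), 82.5)
side case top [68.4 71.4 72.4] (array([542. , 184.4]), array([338.1, 150.6]), 14.8)
  lidtop 2800 (array([488.3, 173.8]), array([215.3, 115.2]), 6.5) [ 9.08131598e-04 -6.35590361e-03  6.99793999e+01]
  blue 40.2 (array([473.2, 125.9]), array([ 91.9, 235.6]), 71.0)
side refr top [35.8 40.1 41.1] (array([ 517.9, -210.1]), array([165.4,  37.7]), 74.7)
  black (array([ 510. , -239.7]), array([104.3,  36.5]), 74.2) [ 507.5 -242.3   35.7] silver [ 526.1 -180.3   30.7] (array([ 520.1, -199.8]), array([144.4,  37.5]), 75.2) grip top 40.8
side bottle top [100.5 159.8 167.3] (array([ 785. , -247.7]), array([213.1,  63.1]), 20.8)
side vial top [37.9 63.  65.2] (array([703.5,  53.1]), array([28.7, 35.7]), 42.4)
side jar top [60.3 87.9 88.9] (array([718.3, 292. ]), array([68.2, 68.6]), 9.6)
```

```bash
cat >> h.py <<'E'
C=np.array([489.5,172.,0]); YAW=np.radians(96.5)
def W(x,y,z): # case->world
    c,s=np.cos(YAW),np.sin(YAW); return C+np.array([c*x-s*y,s*x+c*y,z])
def tool(xv,zv):
    xv=np.array(xv,float);xv/=np.linalg.norm(xv); zv=np.array(zv,float); zv-=xv*(xv@zv); zv/=np.linalg.norm(zv)
    return np.c_[xv,np.cross(zv,xv),zv]
def hook(p,sgn=1): # tool pointing case +x, pitched p deg down
    p=np.radians(p); Rz=R.from_euler('z',YAW).as_matrix()
    return tool(Rz@[np.cos(p),0,-np.sin(p)],sgn*(Rz@[0,1,0]))
def row(Rt,tip,reach=64,s=None):
    s=s or r.sense(); R0=R.from_euler('xyz',s["orientation"]).as_matrix()
    rv=R.from_matrix(Rt@R0.T).as_rotvec(degrees=True)/5
    d=(np.array(tip)-reach*Rt[:,0]-s["eef_pos"])/25
    return np.r_[rv,d].round(2).tolist()
E
python3 - <<'E'
from h import *
s=r.sense(); print(R.from_euler('xyz',s["orientation"]).as_matrix().round(2))
for g in(1,-1):
  for p in (90,45): print(g,p,row(hook(p,g),W(-115,0,180)))
E
```

```text
[[-0.   -0.95  0.32]
 [-0.    0.32  0.95]
 [-1.    0.   -0.  ]]
1 90 [0.02, 0.01, 23.04, 12.72, -19.46, -2.32]
1 45 [6.69, -8.27, 21.67, 12.93, -21.26, -3.07]
-1 90 [0.01, -0.01, -12.96, 12.72, -19.46, -2.32]
-1 45 [7.38, 5.94, -12.26, 12.93, -21.26, -3.07]
```

```bash
python3 -m handwheel '[[1,0.8,-1.5,1,-2,0,0],[1.5,1.2,-3,2.5,-4.5,-0.2,0],[2,1.7,-4,4,-7,-0.5,0],[2.8,2.2,-5,5.5,-9,-0.8,0],[3.5,2.8,-6,7,-11,-1.1,0],[4.2,3.4,-7,8.3,-13,-1.4,0],[5,4,-8,9.6,-15,-1.8,0],[5.7,4.5,-9,10.9,-17,-2.2,0],[6.3,5,-10,12,-19,-2.6,0],[7,5.6,-11.5,12.6,-20.5,-3,0],[7.38,5.94,-12.26,12.93,-21.26,-3.07,0],[7.38,5.94,-12.26,12.93,-21.26,-3.07,0]]' 20
python3 - <<'E'
from h import *
print(r.sense()['q'],row(hook(45,-1),W(-115,0,180)))
print(row(hook(45,-1),W(-90,0,60)))
im,d,K,T=cam("wrist"); save(im,'wrist1.png'); np.savez('/tmp/w1.npz',im=im,d=d,K=K,T=T)
E
```

```text
clock: 1.15
eef_pos: [444.6, 119.9, 244.3]
orientation: [1.576, 0.782, 1.681]
force: [-0.0, 0.7, 0.4]
width: 0.116
[-0.3720667   0.11056508  1.98120211  0.68140288  1.50571574 -0.68648198] [-0.04, -0.05, 0.08, 2.52, -4.29, -0.76]
[-0.04, -0.05, 0.08, 2.41, -3.29, -5.56]
```

View pics/wrist1.png

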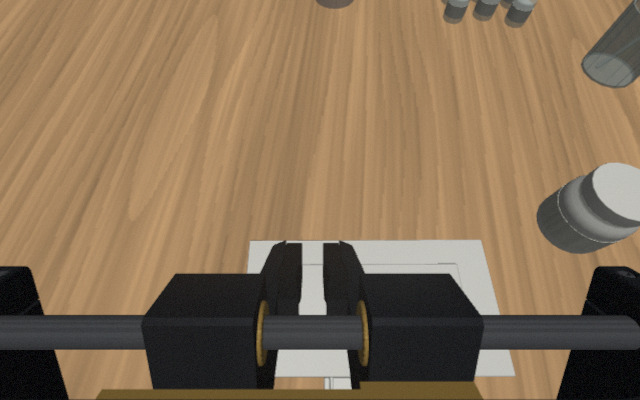

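The wrist view shows the lid, aligned with the gripper, spanning columns 250–510, with the fingers over it and the jar at the right (590,210). The tilted pose was reached. Next I back out in front of the case and descend.

```bash
python3 -m handwheel '[[0,0,0,0.8,-1.5,0,0],[0,0,0,1.6,-3,0,0],[0,0,0,2.4,-4.3,-0.4,0],[0,0,0,2.5,-4.3,-1.5,0],[0,0,0,2.5,-4.2,-2.7,0],[0,0,0,2.5,-4.1,-3.8,0],[0,0,0,2.5,-4.1,-4.8,0],[0,0,0,2.5,-4.1,-5.2,0],[0,0,0,2.5,-4.1,-5.2,0]]'
python3 - <<'E'
from h import *
im,d,K,T=cam("side"); save(im[120:280,170:400].repeat(3,0).repeat(3,1),'side1.png')
Rt=hook(45,-1); s=r.sense()
print(r.sense()['q'],'low',row(Rt,W(-95,0,14)))
P=cloud(d,K,T)
# lip: white pixels below lid top, front of wall, z 25..50
hsv=cv2.cvtColor(im,cv2.COLOR_RGB2HSV); c,sn=np.cos(YAW),np.sin(YAW)
Q=P-C; X=c*Q[...,0]+sn*Q[...,1]; Y=-sn*Q[...,0]+c*Q[...,1]
m=(X<-60)&(X>-82)&(abs(Y)<60)&(P[...,2]>30)&(P[...,2]<52)&(hsv[...,1]<60)&(hsv[...,2]>120)
print(m.sum(),np.percentile(X[m],[2,50]),np.percentile(Y[m],[2,98]),np.percentile(P[...,2][m],[2,50,98]))
E
```

```text
clock: 1.95
eef_pos: [509.8, 13.0, 111.4]
orientation: [1.577, 0.785, 1.68]
force: [-0.3, -0.6, -0.4]
width: 0.006
[-0.51000986  0.51249084  1.78925482  0.62407007  1.4020143  -0.90413927] low [0.01, -0.02, 0.1, -0.22, 0.8, -2.15]
28 [-72.46619047 -68.68153055] [ 5.86877607 19.69209257] [41.0254479  44.18660077 45.96142713]
```

View pics/side1.png

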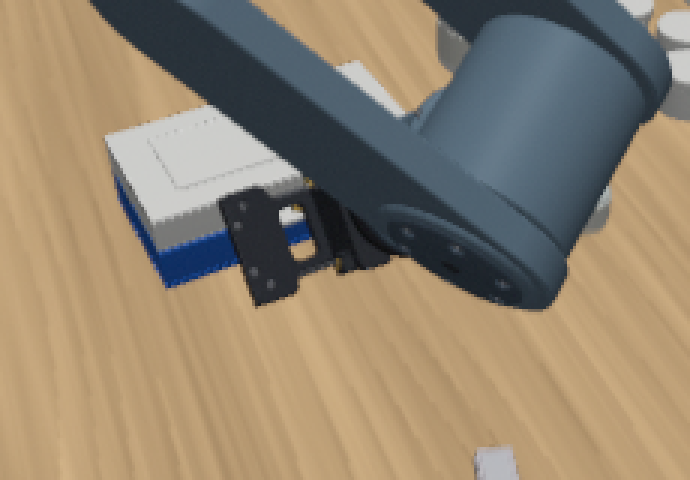

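The side crop shows the gripper in front of the case, with a wrist link to its right. I'll check that the arm clears the vial before going down.

```bash
python3 - <<'E'
from h import *
for n in("scene","side"):
    im,d,K,T=cam(n); P=cloud(d,K,T); h=cv2.cvtColor(im,cv2.COLOR_RGB2HSV)
    b=(P[...,0]>400)&(P[...,0]<760)&(P[...,1]>-200)&(P[...,1]<85)&(P[...,2]>15)&(P[...,2]<190)
    for z in range(20,190,30):
        m=b&(P[...,2]>z)&(P[...,2]<z+30)
        if m.sum(): print(n,z,m.sum(),np.percentile(P[m],[1,99],axis=0).round().tolist())
    if n=="scene": save(im[100:300,180:500].repeat(2,0).repeat(2,1),'scene1.png')
E
```

```text
scene 20 482 [[514.0, -199.0, 20.0], [727.0, 68.0, 48.0]]
scene 50 69 [[700.0, 45.0, 51.0], [718.0, 61.0, 64.0]]
scene 80 99 [[491.0, -31.0, 89.0], [607.0, 15.0, 109.0]]
scene 110 637 [[434.0, -36.0, 111.0], [610.0, 38.0, 140.0]]
scene 140 828 [[426.0, -78.0, 140.0], [608.0, 31.0, 168.0]]
scene 170 202 [[521.0, -110.0, 170.0], [560.0, -15.0, 190.0]]
side 20 499 [[505.0, -200.0, 21.0], [720.0, 47.0, 41.0]]
side 80 26 [[459.0, -29.0, 98.0], [494.0, -14.0, 110.0]]
side 110 376 [[423.0, -49.0, 110.0], [491.0, -18.0, 140.0]]
side 140 809 [[420.0, -77.0, 141.0], [500.0, 17.0, 170.0]]
side 170 139 [[426.0, -95.0, 170.0], [494.0, -1.0, 189.0]]
```

View pics/scene1.png

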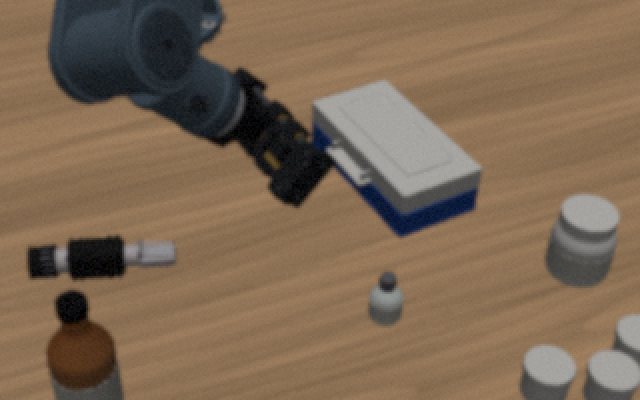

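Clear all round: the vial stands 100 mm from the gripper and the lip is free at (348,163) in the crop. Now I go down and insert under the lip.

```bash
python3 -m handwheel '[[0,0,0,-0.2,0.4,-0.8,0],[0,0,0,-0.22,0.7,-1.6,0],[0,0,0.1,-0.22,0.8,-2.1,0],[0,0,0.1,-0.24,1,-2.15,0],[0,0,0.1,-0.28,1.4,-2.15,0],[0,0,0.1,-0.33,1.8,-2.15,0],[0,0,0.1,-0.33,1.8,-2.15,0]]'
python3 - <<'E'
from h import *
Rt=hook(45,-1)
print('now tip',row(Rt,W(-70,0,14)))
for a in (0,10,20,35,50,65,80,95,110,125,137):
    t=np.radians(a)
    if a<=45: c=np.array([56-130*np.cos(t)+7.07,36+130*np.sin(t)-7.07])
    else: c=np.array([56-121*np.cos(t),36+121*np.sin(t)])
    print(a,row(Rt,W(c[0]-6.4,0,c[1]-6.4)))
E
```

```text
clock: 2.68
eef_pos: [503.7, 58.7, 62.2]
orientation: [1.567, 0.788, 1.684]
force: [0.0, 0.2, -0.7]
width: 0.008
now tip [0.03, 0.03, -0.02, -0.05, -0.05, -0.12]
0 [0.03, 0.03, -0.02, -0.03, -0.18, 0.22]
10 [0.03, 0.03, -0.02, -0.04, -0.1, 1.13]
20 [0.03, 0.03, -0.02, -0.07, 0.13, 2.0]
35 [0.03, 0.03, -0.02, -0.14, 0.75, 3.21]
50 [0.03, 0.03, -0.02, -0.23, 1.61, 4.21]
65 [0.03, 0.03, -0.02, -0.36, 2.67, 4.89]
80 [0.03, 0.03, -0.02, -0.49, 3.87, 5.27]
95 [0.03, 0.03, -0.02, -0.63, 5.12, 5.33]
110 [0.03, 0.03, -0.02, -0.77, 6.35, 5.05]
125 [0.03, 0.03, -0.02, -0.9, 7.46, 4.47]
137 [0.03, 0.03, -0.02, -0.99, 8.22, 3.81]
```

```bash
python3 -m handwheel '[[0,0,0,-0.03,-0.18,0.22,0],[0,0,0,-0.03,-0.16,0.7,0],[0,0,0,-0.04,-0.1,1.13,0],[0,0,0,-0.05,0.03,1.57,0],[0,0,0,-0.07,0.13,2,0],[0,0,0,-0.1,0.42,2.6,0],[0,0,0,-0.14,0.75,3.21,0],[0,0,0,-0.16,1.03,3.55,0],[0,0,0,-0.2,1.32,3.88,0],[0,0,0,-0.23,1.61,4.21,0],[0,0,0,-0.23,1.61,4.21,0]]'
python3 - <<'E'
from h import *
im,d,K,T=cam("scene"); save(im[80:280,220:540].repeat(2,0).repeat(2,1),'scene2.png')
Rt=hook(45,-1)
for a in (50,65,80,95,110,125,137):
    t=np.radians(a); c=np.array([56-121*np.cos(t),36+121*np.sin(t)])
    print(a,row(Rt,W(c[0]-6.4,0,c[1]-6.4)))
E
```

```text
clock: 3.6
eef_pos: [498.0, 100.2, 169.0]
orientation: [1.565, 0.788, 1.683]
force: [-0.1, 0.1, 0.4]
width: 0.005
50 [0.03, 0.04, -0.04, -0.0, -0.03, -0.02]
65 [0.03, 0.04, -0.04, -0.12, 1.03, 0.65]
80 [0.03, 0.04, -0.04, -0.26, 2.23, 1.03]
95 [0.03, 0.04, -0.04, -0.4, 3.48, 1.09]
110 [0.03, 0.04, -0.04, -0.54, 4.71, 0.82]
125 [0.03, 0.04, -0.04, -0.67, 5.82, 0.23]
137 [0.03, 0.04, -0.04, -0.75, 6.58, -0.43]
```

View pics/scene2.png

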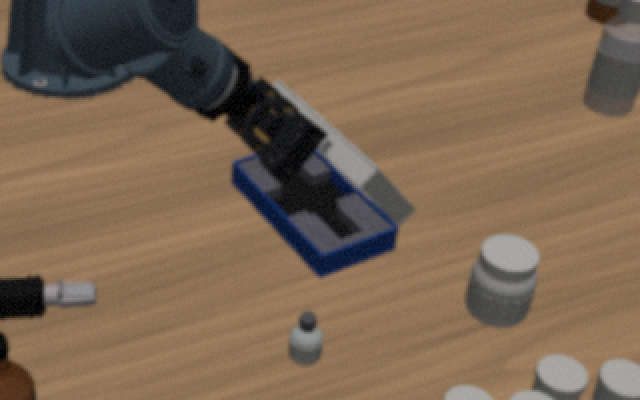

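The lid stands at about 50° and the recess is visible, with its narrow prism end at (345,228), towards world +x as planned. I continue swinging it back.

```bash
python3 -m handwheel '[[0,0,0,-0.06,0.5,0.34,0],[0,0,0,-0.12,1.03,0.65,0],[0,0,0,-0.19,1.63,0.86,0],[0,0,0,-0.26,2.23,1.03,0],[0,0,0,-0.33,2.85,1.08,0],[0,0,0,-0.4,3.48,1.09,0],[0,0,0,-0.47,4.1,0.97,0],[0,0,0,-0.54,4.71,0.82,0],[0,0,0,-0.6,5.3,0.55,0],[0,0,0,-0.67,5.82,0.23,0],[0,0,0,-0.73,6.3,-0.15,0],[0,0,0,-0.76,6.58,-0.43,0]]'
python3 -m handwheel '[[0,0,0,0,0.05,-0.05,0],[0,0,0,0,0.1,-0.1,0]]'
python3 - <<'E'
from h import *
im,d,K,T=cam("side"); P=cloud(d,K,T); h=cv2.cvtColor(im,cv2.COLOR_RGB2HSV)
c,sn=np.cos(YAW),np.sin(YAW); Q=P-C; X=c*Q[...,0]+sn*Q[...,1]; Y=-sn*Q[...,0]+c*Q[...,1]; Z=P[...,2]
m=(h[...,1]<50)&(h[...,2]>130)&(abs(Y)<110)&(X>55)&(X<170)&(Z>40)&(Z<180)
x,z=X[m],Z[m]; print(m.sum())
# rim end wall: print upper envelope per X bin
for a in range(55,170,10):
    k=(x>=a)&(x<a+10)
    if k.sum()>3: print(a,k.sum(),np.percentile(z[k],[5,50,97]).round())
save(im[60:260,160:480].repeat(2,0).repeat(2,1),'side2.png')
E
```

```text
clock: 4.65
eef_pos: [477.7, 266.3, 157.3]
orientation: [1.567, 0.787, 1.686]
force: [0.5, -22.7, 26.9]
width: 0.003
clock: 4.82
eef_pos: [478.2, 266.9, 157.3]
orientation: [1.566, 0.789, 1.69]
force: [-18.1, -51.5, 43.1]
width: 0.003
212
55 41 [40. 41. 45.]
65 17 [42. 48. 53.]
75 21 [53. 58. 64.]
85 16 [57. 66. 70.]
95 23 [68. 76. 82.]
105 17 [75. 84. 90.]
115 24 [ 69.  94. 101.]
125 11 [ 99. 103. 109.]
135 26 [ 95. 112. 113.]
145 16 [ 96. 123. 126.]
```

View pics/side2.png

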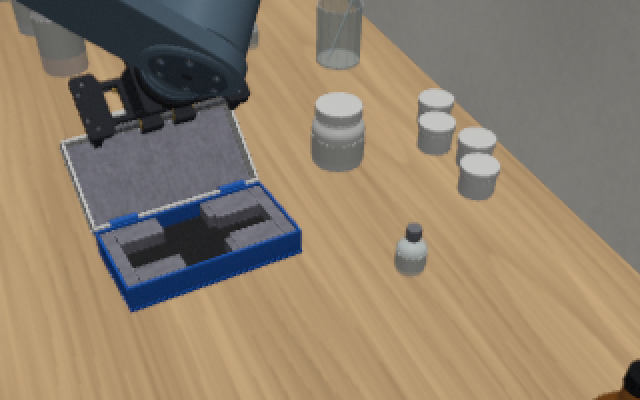

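The lid is fully back at its stop (rim slope about 42°, push force 67 N, so I back off now). The recess is clear. Next I retreat and go over the refractometer.

```bash
python3 -m handwheel '[[0,0,0,0,-0.2,0.3,0],[0,0,0,0,-0.8,1,0],[0,0,0,0.1,-2,1.8,0],[0,0,0,0.2,-3.5,2.5,0],[0,0,0,0.4,-5,3,0],[0,0,0,0.6,-6.5,3.5,40],[0,0,0,0.8,-8,4,100],[0,0,0,0.9,-9.5,4,100],[0,0,0,1,-11,4,100],[0,0,0,1,-12,4,100],[0,0,0,1,-12,4,100]]'
cat >> h.py <<'E'
def down(jaw): j=np.radians(jaw); return tool([0,0,-1],[np.cos(j),np.sin(j),0])
E
python3 - <<'E'
from h import *
print(r.sense()['q'])
for j in(-15.5,164.5): print(j,row(down(j),[520,-211,200]))
for n in("scene","side"):
    im,d,K,T=cam(n); P=cloud(d,K,T); h=cv2.cvtColor(im,cv2.COLOR_RGB2HSV)
    c,sn=np.cos(YAW),np.sin(YAW); Q=P-C; X=c*Q[...,0]+sn*Q[...,1]; Y=-sn*Q[...,0]+c*Q[...,1]; Z=P[...,2]
    b=(abs(X)<80)&(abs(Y)<130)
    bl=b&(h[...,0]>100)&(h[...,0]<130)&(h[...,1]>120)&(Z>30)
    q=np.c_[X[bl],Y[bl]].astype(np.float32); print(n,'blue rim',np.round(cv2.minAreaRect(q)[0],1),np.round(cv2.minAreaRect(q)[1:][0],1),cv2.minAreaRect(q)[2],np.percentile(Z[bl],95))
    fl=b&(h[...,2]<45)&(Z<24)&(abs(X)<54)&(abs(Y)<100)
    print(' floor z',np.median(Z[fl]),'X',np.percentile(X[fl],[1,99]),'Y',np.percentile(Y[fl],[1,99]))
    for a,e in((-85,-40),(45,85)):
        k=fl&(Y>a)&(Y<e)
        if k.sum(): print('  ',a,k.sum(),np.percentile(X[k],[2,98]))
    pad=b&(h[...,2]>60)&(h[...,1]<60)&(Z>26)&(Z<40)&(abs(X)<52); print(' pad z',np.median(Z[pad]))
E
```

```text
clock: 5.78
eef_pos: [503.9, -37.3, 257.6]
orientation: [1.566, 0.79, 1.685]
force: [0.1, 0.3, -0.9]
width: 0.434
[-0.5921109   0.28982259  1.72895071  0.56853026  1.67489484 -0.81524465]
-15.5 [-8.97, 0.73, -4.24, 0.64, -6.95, 0.26]
164.5 [-1.0, -12.29, 29.39, 0.64, -6.95, 0.26]
scene blue rim [ 0.9 -2.6] [215.  121.7] 89.81110382080078 39.531407460039645
 floor z 12.80795578355685 X [-30.92665415  51.68450335] Y [-66.76119268  89.73744366]
   -85 75 [-0.34088628 16.88974522]
   45 140 [-9.84332044 24.51081278]
 pad z 30.258121014370317
side blue rim [3.1 1.9] [213.5 119.1] 89.26862335205078 41.179005777468035
 floor z 16.329130842695292 X [-24.41064524  46.86985324] Y [-81.80973164  80.92512765]
   -85 47 [ 6.55525669 17.12363348]
   45 106 [ 1.79775588 23.50799953]
 pad z 34.21278742357953
```

```bash
python3 -m handwheel '[[-1,0.1,-0.4,0.1,-1,0.1,100],[-2,0.2,-0.9,0.2,-2,0.2,100],[-3.2,0.2,-1.5,0.3,-3,0.2,100],[-4.5,0.4,-2,0.4,-4,0.2,100],[-6,0.5,-2.8,0.5,-5,0.2,100],[-7.5,0.6,-3.5,0.6,-6,0.26,100],[-8.97,0.73,-4.24,0.64,-6.95,0.26,100],[-8.97,0.73,-4.24,0.64,-6.95,0.26,100],[-8.97,0.73,-4.24,0.64,-6.95,0.26,100]]'
python3 - <<'E'
from h import *
print(r.sense()['q'],row(down(-15.5),[520,-211,200]))
im,d,K,T=cam("wrist"); save(im,'wrist2.png'); np.savez('/tmp/w2.npz',im=im,d=d,K=K,T=T)
P=cloud(d,K,T);h=cv2.cvtColor(im,cv2.COLOR_RGB2HSV)
m=(P[...,2]>8)&(P[...,2]<45)&(abs(P[...,0]-520)<110)&(abs(P[...,1]+211)<110)
q=P[m]; print(m.sum(),cv2.minAreaRect(q[:,:2].astype(np.float32)),np.percentile(q[:,2],[50,97]))
tp=q[q[:,2]>33]; print('grip/eyepiece top',tp.mean(0),cv2.minAreaRect(tp[:,:2].astype(np.float32)))
print('bench z',np.median(P[(abs(P[...,0]-520)<150)&(abs(P[...,1]+211)<100)&~m][:,2]))
E
```

```text
clock: 6.63
eef_pos: [519.5, -204.7, 264.0]
orientation: [2.482, 1.568, 2.214]
force: [-0.6, 0.1, 0.5]
width: 0.998
[-5.88262111e-01  1.82811001e-01  1.68605471e+00  9.33729149e-04
  1.27526078e+00 -3.20796204e-01] [-0.02, -0.02, -0.03, 0.02, -0.25, 0.0]
5256 ((519.587158203125, -210.52955627441406), (165.14447021484375, 37.356773376464844), 74.05433654785156) [34.93173808 39.26653559]
grip/eyepiece top [ 513.84178136 -229.70073672   37.28544842] ((514.7635498046875, -228.01089477539062), (128.57098388671875, 36.534210205078125), 75.28321075439453)
bench z 246.39950364732596
```

View pics/wrist2.png

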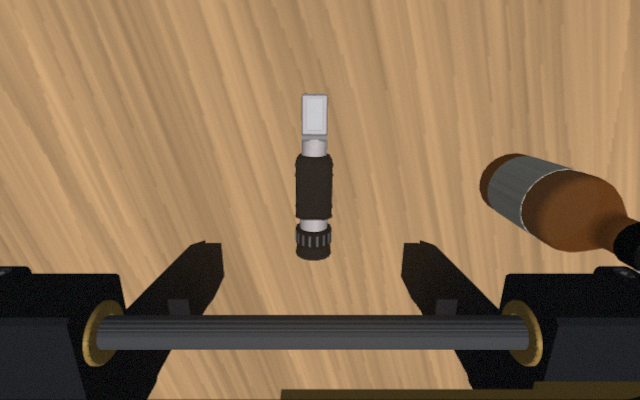

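The refractometer lies at columns 300–330, rows 95 (prism) to 258 (eyepiece), square to the jaws, flap up; the bottle at (550,200) is well clear. The centre (519.6,-210.5) and the 38 mm height agree with the earlier views.

```bash
python3 - <<'E'
from h import *
print(row(down(-15.4),[518,-216.3,8]))
E
```

```text
[-0.06, -0.02, -0.03, -0.05, -0.47, -7.67]
```

```bash
python3 -m handwheel '[[0,0,0,-0.05,-0.47,-1.3,100],[-0.06,0,0,-0.05,-0.47,-2.6,100],[-0.06,0,0,-0.05,-0.47,-3.9,90],[-0.06,0,0,-0.05,-0.47,-5.2,80],[-0.06,0,0,-0.05,-0.47,-6.4,80],[-0.06,0,0,-0.05,-0.47,-7.2,80],[-0.06,0,0,-0.05,-0.47,-7.67,80],[-0.06,0,0,-0.05,-0.47,-7.67,75]]' 20
python3 -m handwheel '[[0,0,0,0,0,0,50],[0,0,0,0,0,0,30],[0,0,0,0,0,0,20],[0,0,0,0,0,0,10],[0,0,0,0,0,0,10],[0,0,0,0,0,0,10],[0,0,0,0,0,0,10]]' 25
python3 -m handwheel '[[0,0,0,0,0,0.1,10],[0,0,0,0,0,0.4,10],[0,0,0,0,0,1,10],[0,0,0,0,0,1.8,10],[0,0,0,0,0,2.8,10],[0,0,0,0,0,4,10],[0,0,0,0,0,5.2,10],[0,0,0,0,0,6.4,10],[0,0,0,0,0,7,10],[0,0,0,0,0,7,10]]'
python3 - <<'E'
from h import *
im,d,K,T=cam("wrist"); save(im,'wrist3.png')
s=r.sense();M=R.from_euler('xyz',s["orientation"]).as_matrix(); print(s['q'],s['width']*88)
P=(cloud(d,K,T)-s["eef_pos"])@M   # tool coords
k=(P[...,0]>15)&(P[...,0]<80)&(abs(P[...,2])<35)&(abs(P[...,1])<110)
h=cv2.cvtColor(im,cv2.COLOR_RGB2HSV)
for y in range(-100,100,10):
    m=k&(P[...,1]>=y)&(P[...,1]<y+10)&(abs(P[...,2])<19)
    if m.sum()>10: print(y,m.sum(),'x(top)',np.percentile(P[m][:,0],3).round(1),'z',np.percentile(P[m][:,2],[3,97]).round(1),'V',np.median(h[m][:,2]))
# case target rows; refr origin 6mm from grasp
for j in(-83.5,): print(row(down(j),W(0,6,150)))
E
```

```text
clock: 7.35
eef_pos: [516.4, -214.2, 69.0]
orientation: [2.774, 1.562, 2.509]
force: [-1.4, 0.3, -0.1]
width: 0.76
clock: 7.93
eef_pos: [517.1, -214.6, 70.2]
orientation: [2.736, 1.564, 2.471]
force: [-0.3, 0.1, 6.5]
width: 0.405
clock: 8.77
eef_pos: [518.8, -215.7, 250.1]
orientation: [-0.049, 1.569, -0.314]
force: [-0.2, -1.1, -1.5]
width: 0.402
[-6.05516365e-01  2.05949235e-01  1.69446133e+00  3.92465936e-04
  1.24327289e+00 -3.40688634e-01] 35.59086825515808
-60 185 x(top) 34.1 z [-17.5  18.8] V 56.0
-50 1588 x(top) 31.1 z [-15.2  17.4] V 31.0
-40 434 x(top) 29.6 z [-10.6  13. ] V 144.5
-30 845 x(top) 28.3 z [-15.6  17.9] V 35.0
-10 1326 x(top) 28.4 z [-17.8  17.7] V 35.0
0 2190 x(top) 16.3 z [-18.4  16.9] V 36.0
10 2085 x(top) 28.1 z [-17.4  17.6] V 39.0
20 3088 x(top) 28.7 z [-15.2  17.4] V 43.0
30 1373 x(top) 35.5 z [-9.6 12.5] V 197.0
40 1474 x(top) 35.1 z [-9.7 12.5] V 164.0
50 1678 x(top) 36.6 z [-9.4 12.4] V 218.0
60 1729 x(top) 38.1 z [-9.4 12.3] V 221.0
70 1798 x(top) 39.0 z [-9.6 12.4] V 221.0
80 1252 x(top) 39.9 z [-9.2 12.3] V 213.0
[-0.03, -0.0, -13.66, -1.37, 15.46, -1.34]
```

View pics/wrist3.png

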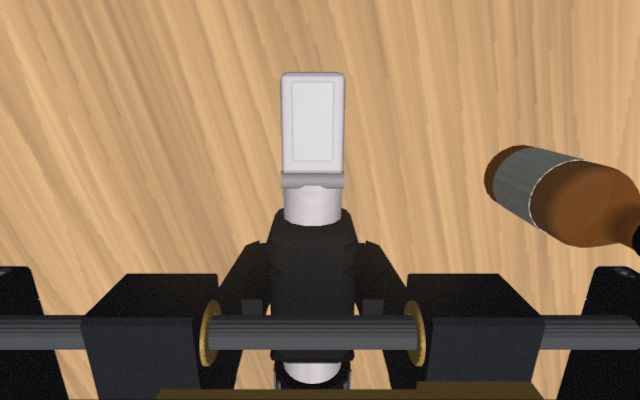

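The refractometer is held square and flap up, with the prism end at (313,73). I'll check the pitch and the prism-end position while swinging over the case.

```bash
python3 - <<'E'
from h import *
im,d,K,T=cam("wrist")
s=r.sense();M=R.from_euler('xyz',s["orientation"]).as_matrix()
P=(cloud(d,K,T)-s["eef_pos"])@M
k=(P[...,0]>20)&(P[...,0]<60)&(abs(P[...,2])<8)&(P[...,1]>30)&(P[...,1]<110)
print('prism end tool y',np.percentile(P[k][:,1],[98,99.5,100]))
g=(P[...,0]>20)&(P[...,0]<34)&(abs(P[...,2])<6)&(P[...,1]>12)&(P[...,1]<28)|(P[...,0]>20)&(P[...,0]<34)&(abs(P[...,2])<6)&(P[...,1]>-10)&(P[...,1]<-3)
print('grip slope',np.polyfit(P[g][:,1],P[g][:,0],1))
z=np.load('/tmp/w2.npz'); Q=cloud(z['d'],z['K'],z['T'])
u=np.array([-.266,-.964]); L=(Q[...,:2]-[519.6,-210.5])@u; Wd=(Q[...,:2]-[519.6,-210.5])@[.964,-.266]
for a in range(-82,82,10):
    m=(abs(Wd)<7)&(L>=a)&(L<a+10)&(Q[...,2]<60); print(a,np.median(Q[m][:,2]).round(1),end=' ')
E
python3 -m handwheel '[[0,0,-0.5,0,1,0.6,10],[0,0,-1.2,0,2.2,0.8,10],[0,0,-2.4,-0.2,3.6,0.8,10],[0,0,-3.6,-0.4,5,0.8,10],[0,0,-4.8,-0.6,6.4,0.8,10],[0,0,-6,-0.8,7.8,0.8,10],[0,0,-7.2,-0.9,9.2,0.8,10],[0,0,-8.4,-1,10.6,0.6,10],[0,0,-9.6,-1.1,12,0.3,10],[0,0,-10.8,-1.2,13.3,0,10],[0,0,-12,-1.3,14.4,-0.1,10],[0,0,-12.8,-1.37,15,-0.1,10]]'
```

```text
prism end tool y [85.45880428 86.72217754 86.78131991]
grip slope [ 0.04165227 29.67779439]
-82 26.9 -72 28.0 -62 29.0 -52 30.6 -42 31.0 -32 31.9 -22 38.2 -12 38.4 -2 38.4 8 38.4 18 38.4 28 38.0 38 33.3 48 37.3 58 37.9 68 37.0 78 37.9 clock: 9.87
eef_pos: [480.2, 163.0, 239.5]
orientation: [-2.637, 1.563, 2.261]
force: [-0.2, 0.5, -1.1]
width: 0.405
```

```bash
python3 - <<'E'
from h import *
im,d,K,T=cam("wrist"); save(im,'wrist4.png'); P=cloud(d,K,T); h=cv2.cvtColor(im,cv2.COLOR_RGB2HSV)
c,sn=np.cos(YAW),np.sin(YAW); Q=P-C; X=c*Q[...,0]+sn*Q[...,1]; Y=-sn*Q[...,0]+c*Q[...,1]; Z=P[...,2]
bl=(abs(X)<75)&(abs(Y)<125)&(h[...,0]>100)&(h[...,0]<130)&(h[...,1]>110)
print('blue n',bl.sum(),'Zmax',np.percentile(Z[bl],[50,90,98]))
t=bl&(Z>33)
for a in range(-120,120,20):
    k=t&(Y>=a)&(Y<a+20)
    if k.sum()>5: print(a,k.sum(),'X',np.percentile(X[k],[1,99]).round(1))
for a in range(-60,60,20):
    k=t&(X>=a)&(X<a+20)
    if k.sum()>5: print(' X',a,k.sum(),'Y',np.percentile(Y[k],[1,99]).round(1))
print(r.sense()['q'],row(down(-83.5),W(0,5,150)),row(down(-83.5),W(0,5,20)))
E
```

```text
blue n 3424 Zmax [ 36.31741124  41.15859255 241.9694883 ]
-120 698 X [-52.4  56.3]
-100 331 X [-53.2  65. ]
-80 508 X [-53.1  65.1]
-60 302 X [-52.9  65. ]
-40 213 X [-52.9  57.6]
-20 223 X [-52.8  73.5]
0 218 X [-52.6  71.8]
20 170 X [-52.5  70.2]
40 207 X [-52.4  65.4]
60 250 X [ 0.  65.5]
80 65 X [56.1 65.5]
 X -60 798 Y [-104.9   57.5]
 X -40 122 Y [-105.5  -13.7]
 X -20 125 Y [-105.6 -102.3]
 X 0 123 Y [-105.8  -22.2]
 X 20 131 Y [-105.9  -21.9]
 X 40 1360 Y [-105.3   80.9]
[0.09162719 0.09871784 1.83399116 0.00779291 1.21266972 1.47617538] [-0.08, -0.05, -0.8, 0.18, 0.29, -1.03] [-0.08, -0.05, -0.8, 0.18, 0.29, -6.23]
```

View pics/wrist4.png

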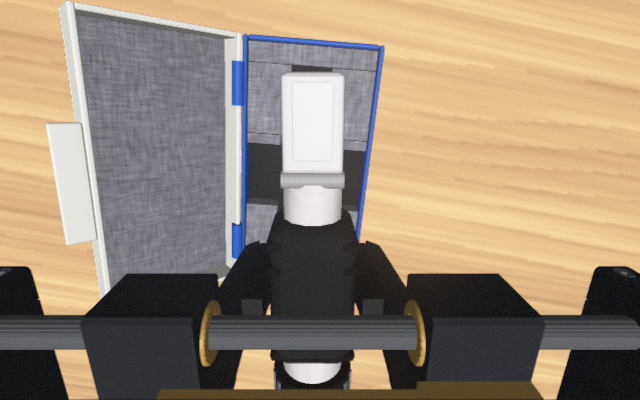

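The wrist view shows the open case with its blue rim (front edge from (380,48) to (360,235)) and the prism over the recess's narrow end, whose dark slot shows at (310,68). I go lower with a small correction and compare the prism with the recess directly.

```bash
python3 -m handwheel '[[-0.08,-0.05,-0.4,0.1,0.2,-0.5,10],[-0.08,-0.05,-0.8,0.17,0.37,-1.2,10],[-0.08,-0.05,-0.8,0.17,0.37,-2.2,10],[-0.08,-0.05,-0.8,0.17,0.37,-3,10],[-0.08,-0.05,-0.8,0.17,0.37,-3.6,10],[-0.08,-0.05,-0.8,0.17,0.37,-3.6,10],[-0.08,-0.05,-0.8,0.17,0.37,-3.6,10]]'
cat > m.py <<'E'
from h import *
import sys
im,d,K,T=cam("wrist"); save(im,sys.argv[1]); P=cloud(d,K,T); h=cv2.cvtColor(im,cv2.COLOR_RGB2HSV)
c,sn=np.cos(YAW),np.sin(YAW)
def cs(P): Q=P-C; return c*Q[...,0]+sn*Q[...,1],-sn*Q[...,0]+c*Q[...,1]
X,Y=cs(P); Z=P[...,2]; s=r.sense(); tz=s["eef_pos"][2]; tX,tY=cs(s["eef_pos"]); print('tcp',tX.round(1),tY.round(1),tz.round(1),s['force'].round(1),row(down(-83.5),W(0,5,20)))
pr=(Z>tz-50)&(Z<tz-25)&(abs(X)<25)&(Y<tY-35)&(Y>-115)&(h[...,2]>120)
for a in range(-90,-30,10):
    k=pr&(Y>=a)&(Y<a+10)
    if k.sum()>20: print('prism',a,np.percentile(X[k],[1,99]).round(1),np.percentile(X[k],[1,99]).mean().round(1))
print('prism end Y',np.percentile(Y[pr],.5),'top',np.median(Z[pr]))
fl=(Z<24)&(Z>5)&(abs(X)<30)&(h[...,2]<70)&(Y<-70)&(Y>-100)
print('slot',fl.sum(),np.percentile(X[fl],[2,98]).round(1),np.percentile(Y[fl],[2,98]).round(1),np.median(Z[fl]) if fl.any() else 0)
bl=(h[...,0]>100)&(h[...,0]<130)&(h[...,1]>110)&(Z>32)&(Z<41)&(abs(X)<70)&(abs(Y)<125)
f=bl&(X<-45); e=bl&(Y<-97)&(abs(X)<50)
print('front outer',np.percentile(X[f],[2,98]).round(1),'end',np.percentile(Y[e],[2,98]).round(1))
q=np.c_[Y[f],X[f]]; print('front slope',np.polyfit(q[:,0],q[:,1],1).round(3))
pd=(Z>27)&(Z<37)&(h[...,1]<60)&(abs(X)<52)&(Y>-105)&(Y<-35); print('pad z',np.median(Z[pd]))
for a in (-80,-70,-60,-50,-40):
    k=pd&(Y>=a)&(Y<a+8)&(X<0); k2=pd&(Y>=a)&(Y<a+8)&(X>0)
    print(a,k.sum(),k2.sum(), X[k].max().round(1) if k.any() else None, X[k2].min().round(1) if k2.any() else None)
E
python3 m.py wrist5.png
```

```text
clock: 10.5
eef_pos: [482.9, 172.9, 147.9]
orientation: [-1.554, 1.566, -3.011]
force: [0.5, 0.1, -1.3]
width: 0.406
tcp 1.7 5.4 149.2 [ 0.1  0.5 -2. ] [0.0, -0.02, -0.01, 0.02, -0.07, -2.61]
prism -80 [-8.6 13.9] 2.7
prism -70 [-8.5 13.8] 2.7
prism -60 [-8.6 14. ] 2.7
prism -50 [-8.7 14.2] 2.7
prism -40 [-8.8 14.2] 2.7
prism end Y -78.39399789531251 top 105.78378878752252
slot 269 [-14.   17.5] [-86.4 -84.1] 14.247305859870806
front outer [-53.1 -46.9] end [-105.8 -102.2]
front slope [ 1.0000e-03 -5.1066e+01]
pad z 32.36087669574468
-80 907 833 -15.4 20.8
-70 837 800 -15.9 21.1
-60 813 748 -16.1 20.8
-50 806 731 -15.8 21.0
-40 480 427 -16.2 21.3
```

View pics/wrist5.png

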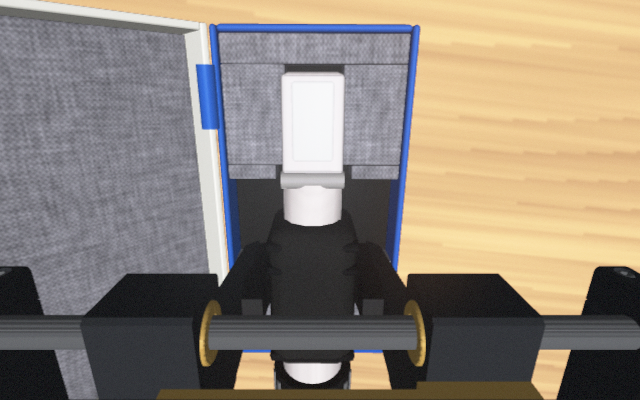

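The prism centre at X 2.7 lies on the gap between the pads (centre 2.5) with no yaw error. A 1.5 mm shift towards the prism end is wanted. The heights measured (pad 32.4, floor 14.2) agree with the text. Lowering.

```bash
python3 -m handwheel '[[0,0,0,0.06,0,-0.4,10],[0,0,0,0.06,0,-0.9,10],[0,0,0,0.06,0,-1.4,10],[0,0,0,0.06,0,-1.8,10],[0,0,0,0.06,0,-2.1,10],[0,0,0,0.06,0,-2.3,10],[0,0,0,0.06,0,-2.3,10]]'; python3 m.py wrist6.png
```

```text
clock: 11.13
eef_pos: [485.0, 173.0, 90.8]
orientation: [-1.55, 1.568, -3.007]
force: [0.6, 0.2, -0.0]
width: 0.408
tcp 1.5 4.0 91.4 [-0.7 -0.2 -1.3] [0.0, -0.03, -0.01, -0.03, -0.06, -0.3]
prism -90 [-8.2 13. ] 2.4
prism -80 [-8.8 13.7] 2.4
prism -70 [-8.7 13.7] 2.5
prism -60 [-8.8 13.8] 2.5
prism -50 [-9.  14.2] 2.6
prism -40 [-9. 14.] 2.5
prism end Y -80.59317544321175 top 48.83819316289261
slot 320 [-14.2  18. ] [-86.5 -78.3] 14.37085969429144
front outer [-53.1 -46.9] end [-105.9 -102.2]
front slope [-3.0000e-03 -5.1152e+01]
pad z 32.35868339912578
-80 1872 1790 -14.5 18.0
-70 1744 1685 -14.5 18.2
-60 1639 1554 -14.5 18.1
-50 1510 1453 -14.5 18.1
-40 904 864 -14.4 18.3
```

```bash
python3 -m handwheel '[[0,0,0,0,-0.02,-0.1,10],[0,0,0,0,-0.02,-0.18,10],[0,0,0,0,-0.02,-0.22,10],[0,0,0,0,-0.02,-0.25,10],[0,0,0,0,-0.02,-0.25,10]]'; python3 m.py wrist7.png | egrep 'tcp|end Y|prism -60'
```

```text
clock: 11.6
eef_pos: [485.4, 172.5, 85.2]
orientation: [-1.551, 1.568, -3.008]
force: [-0.2, 0.6, -1.4]
width: 0.409
tcp 1.0 4.0 85.3 [-0.1  0.  -1.3] [0.0, -0.03, -0.01, -0.04, -0.05, -0.05]
prism -60 [-9.2 13.2] 2.0
prism end Y -105.62223553525409 top 42.934595312763406
```

```bash
python3 -m handwheel '[[0,0,0,0,0,-0.04,10],[0,0,0,0,0,-0.08,10],[0,0,0,0,0,-0.08,10]]'; python3 -m handwheel '[[0,0,0,0,0,-0.02,45],[0,0,0,0,0,0,50],[0,0,0,0,0,0,58],[0,0,0,0,0,0,65],[0,0,0,0,0,0,65],[0,0,0,0,0,0,65]]';  python3 m.py wrist8.png | egrep 'tcp|top|prism -60'
```

```text
clock: 11.9
eef_pos: [485.6, 172.6, 84.3]
orientation: [-1.506, 1.569, -2.963]
force: [-4.6, -0.8, 9.1]
width: 0.408
clock: 12.4
eef_pos: [485.6, 172.6, 84.1]
orientation: [-1.512, 1.568, -2.969]
force: [0.3, -0.9, 0.7]
width: 0.649
tcp 1.0 3.8 84.2 [-0.  -0.2  0.6] [0.0, -0.03, -0.01, -0.04, -0.05, -0.01]
prism -60 [-9.2 13.2] 2.0
prism end Y -105.76511840191559 top 42.092789079581834
```

```bash
python3 -m handwheel '[[0,0,0,0,0,0.3,65],[0,0,0,0,0,0.8,65],[0,0,0,0,0,1.6,65],[0,0,0,0,-0.2,2.8,65],[0,0,0,0,-0.8,4.2,65],[0,0,0,0,-1.6,5.6,65],[0,0,0,0,-2.4,6.8,65],[0,0,0,0,-2.8,7.2,65],[0,0,0,0,-2.8,7.2,65]]'
python3 - <<'E'
from h import *
c,sn=np.cos(YAW),np.sin(YAW)
for n in("wrist","scene","side"):
    im,d,K,T=cam(n); save(im,n+'9.png'); P=cloud(d,K,T); h=cv2.cvtColor(im,cv2.COLOR_RGB2HSV)
    Q=P-C; X=c*Q[...,0]+sn*Q[...,1]; Y=-sn*Q[...,0]+c*Q[...,1]; Z=P[...,2]
    for a in range(-90,91,15):
        k=(abs(X-2)<6)&(Y>=a)&(Y<a+15)&(Z<70)
        print(a,np.median(Z[k]).round(1) if k.any() else '-',end=' ')
    pr=(Z>36)&(Z<60)&(abs(X)<30)&(abs(Y)<95)&(h[...,2]>110)&(h[...,1]<50)
    print(n,'prism X',np.percentile(X[pr],[2,98]).round(1),'Y',np.percentile(Y[pr],[1]).round(1))
im=cv2.imread('pics/wrist9.png'); b=cv2.imread('pics/side9.png')[60:260,160:480]
cv2.imwrite('pics/both9.png',np.hstack([cv2.resize(im,(400,250)),cv2.resize(b,(400,250))]))
Rd=down(-83.5); 
# behind-lid closing waypoints: tip closed, tool down
for x,z in((-60,260),(185,230),(200,80)): print(x,z,row(Rd,W(x,0,z)))
print(r.sense()['q'])
E
```

```text
clock: 13.2
eef_pos: [487.3, 101.1, 267.8]
orientation: [1.236, 1.566, -0.222]
force: [-0.1, 1.1, -0.6]
width: 0.649
-90 33.8 -75 42.0 -60 43.4 -45 45.4 -30 50.2 -15 52.5 0 52.5 15 52.5 30 50.5 45 50.1 60 51.8 75 - 90 - wrist prism X [-10.   12.9] Y [-81.1]
-90 35.3 -75 40.2 -60 41.8 -45 42.9 -30 46.5 -15 50.3 0 50.2 15 50.2 30 48.0 45 46.8 60 48.6 75 47.9 90 30.9 scene prism X [-12.5   9.4] Y [-82.9]
-90 35.5 -75 43.9 -60 46.2 -45 46.7 -30 53.0 -15 54.9 0 54.3 15 54.6 30 51.3 45 51.8 60 53.1 75 46.3 90 34.3 side prism X [-20.4  14.6] Y [-80.3]
-60 260 [-0.0, -0.06, -0.0, 0.47, 0.37, 2.46]
185 230 [-0.0, -0.06, -0.0, -0.64, 10.11, 1.26]
200 80 [-0.0, -0.06, -0.0, -0.71, 10.71, -4.74]
[-3.05818442e-02  4.57465768e-02  1.84104937e+00 -7.70597928e-05
  1.25980300e+00  1.42647913e+00]
```

View pics/both9.png

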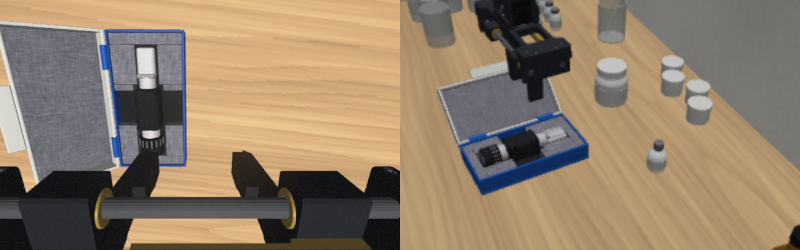

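The refractometer lies in its recess, flap up and eyepiece at the right end. The grip top reads 52.5 mm in the wrist view (expected 52) and the outside views bracket it, so it is fully down. Next I close the fingers, turn the jaws along the hinge and go behind the lid.

```bash
python3 - <<'E'
from h import *
for j in(6.5,): print([row(down(j),W(x,0,z)) for x,z in((-60,230),(200,230),(192,78))])
E
```

```text
[[0.04, -0.05, 18.0, 0.47, 0.37, 1.26], [0.04, -0.05, 18.0, -0.71, 10.71, 1.26], [0.04, -0.05, 18.0, -0.67, 10.39, -4.82]]
```

```bash
python3 -m handwheel '[[0,0,1.4,0.4,0,1.2,30],[0,0,2.8,0.4,0.4,1.3,0],[0,0,4.2,0.3,1.5,1.3,0],[0,0,5.6,0.2,2.8,1.3,0],[0,0,7,0,4.1,1.3,0],[0,0,8.4,-0.1,5.4,1.3,0],[0,0,9.8,-0.25,6.7,1.3,0],[0,0,11.2,-0.4,8,1.3,0],[0,0,12.6,-0.5,9.2,1.3,0],[0,0,14,-0.65,10.3,1.3,0],[0,0,15.4,-0.71,10.71,1.3,0],[0,0,16.8,-0.71,10.71,1.26,0]]'
python3 - <<'E'
from h import *
Rt=down(6.5); print(r.sense()['q'],row(Rt,W(192,0,230)),row(Rt,W(192,0,78)))
E
```

```text
clock: 14.35
eef_pos: [464.5, 374.0, 290.8]
orientation: [-2.281, 1.563, -2.261]
force: [-0.2, 0.3, -0.4]
width: 0.005
[ 0.48036056  0.24220382  1.55860565 -0.00318848  1.34813499  0.46156064] [0.07, -0.05, 1.08, 0.13, -0.45, 0.13] [0.07, -0.05, 1.08, 0.13, -0.45, -5.95]
```

```bash
python3 -m handwheel '[[0,0,0.6,0.05,0,0,0],[0.05,0,1.08,0.13,-0.2,-0.8,0],[0.05,0,1.08,0.13,-0.3,-2,0],[0.05,0,1.08,0.13,-0.4,-3.2,0],[0.05,0,1.08,0.13,-0.45,-4.4,0],[0.05,0,1.08,0.13,-0.45,-5.4,0],[0.05,0,1.08,0.13,-0.45,-5.95,0],[0.05,0,1.08,0.13,-0.45,-5.95,0]]'
python3 - <<'E'
from h import *
Rt=down(6.5)
for a in (137,130,120,110,100,90,80,70,60,50,40,30,20,10,5,0):
    t=np.radians(a); n=np.array([np.sin(t),np.cos(t)]); l=np.array([-np.cos(t),np.sin(t)])
    h0=np.array([57.5,36.])
    if a>=90: p=h0+112*l+30*n+[9,-11]
    else: p=h0+101*l+30*n+[9,0]
    print(a,row(Rt,W(p[0],0,p[1])))
E
```

```text
clock: 15.02
eef_pos: [463.4, 361.7, 135.2]
orientation: [-2.813, 1.554, -2.698]
force: [-0.5, 0.4, -0.6]
width: 0.003
137 [0.08, -0.18, -0.01, 0.28, -0.88, 0.33]
130 [0.08, -0.18, -0.01, 0.31, -1.17, 0.81]
120 [0.08, -0.18, -0.01, 0.37, -1.69, 1.43]
110 [0.08, -0.18, -0.01, 0.44, -2.3, 1.95]
100 [0.08, -0.18, -0.01, 0.52, -3.0, 2.35]
90 [0.08, -0.18, -0.01, 0.61, -3.75, 2.63]
80 [0.08, -0.18, -0.01, 0.69, -4.47, 2.78]
70 [0.08, -0.18, -0.01, 0.77, -5.2, 2.8]
60 [0.08, -0.18, -0.01, 0.86, -5.92, 2.69]
50 [0.08, -0.18, -0.01, 0.93, -6.61, 2.46]
40 [0.08, -0.18, -0.01, 1.01, -7.25, 2.11]
30 [0.08, -0.18, -0.01, 1.07, -7.83, 1.65]
20 [0.08, -0.18, -0.01, 1.13, -8.31, 1.1]
10 [0.08, -0.18, -0.01, 1.17, -8.69, 0.47]
5 [0.08, -0.18, -0.01, 1.19, -8.84, 0.14]
0 [0.08, -0.18, -0.01, 1.2, -8.96, -0.21]
```

```bash
python3 -m handwheel '[[0,0,0,0.2,-0.6,0.2,0],[0,0,0,0.28,-0.88,0.33,0],[0,0,0,0.31,-1.17,0.81,0],[0,0,0,0.34,-1.43,1.12,0],[0,0,0,0.37,-1.69,1.43,0],[0,0,0,0.4,-2,1.69,0],[0,0,0,0.44,-2.3,1.95,0],[0,0,0,0.48,-2.65,2.15,0],[0,0,0,0.52,-3,2.35,0],[0,0,0,0.56,-3.4,2.5,0],[0,0,0,0.61,-3.75,2.63,0],[0,0,0,0.61,-3.75,2.63,0]]'
python3 - <<'E'
from h import *
im,d,K,T=cam("scene"); save(im[60:260,220:540].repeat(2,0).repeat(2,1),'scene10.png')
Rt=down(6.5)
for a in (90,80,70,60,50,40,30,20,10,5,0):
    t=np.radians(a); n=np.array([np.sin(t),np.cos(t)]); l=np.array([-np.cos(t),np.sin(t)])
    p=np.array([57.5,36.])+101*l+30*n+[9,0]
    print(a,row(Rt,W(p[0],0,p[1])))
E
```

```text
clock: 16.02
eef_pos: [479.3, 266.0, 201.6]
orientation: [-2.738, 1.554, -2.625]
force: [0.5, -0.2, -0.4]
width: 0.006
90 [0.09, -0.17, 0.0, -0.03, 0.05, -0.01]
80 [0.09, -0.17, 0.0, 0.06, -0.66, 0.14]
70 [0.09, -0.17, 0.0, 0.14, -1.39, 0.16]
60 [0.09, -0.17, 0.0, 0.22, -2.12, 0.05]
50 [0.09, -0.17, 0.0, 0.3, -2.81, -0.18]
40 [0.09, -0.17, 0.0, 0.37, -3.45, -0.53]
30 [0.09, -0.17, 0.0, 0.44, -4.02, -0.99]
20 [0.09, -0.17, 0.0, 0.49, -4.51, -1.54]
10 [0.09, -0.17, 0.0, 0.54, -4.89, -2.17]
5 [0.09, -0.17, 0.0, 0.55, -5.04, -2.5]
0 [0.09, -0.17, 0.0, 0.57, -5.15, -2.85]
```

No more pictures can be viewed, so I check the lid angle from depth instead.

```bash
cat > lid.py <<'E'
from h import *
c,sn=np.cos(YAW),np.sin(YAW)
for n in("scene","side"):
    im,d,K,T=cam(n); P=cloud(d,K,T); h=cv2.cvtColor(im,cv2.COLOR_RGB2HSV)
    Q=P-C; X=c*Q[...,0]+sn*Q[...,1]; Y=-sn*Q[...,0]+c*Q[...,1]; Z=P[...,2]
    m=(h[...,1]<70)&(h[...,2]>90)&(abs(Y)<112)&(X>-85)&(X<175)&(Z>42)
    print(n,m.sum(),'Zmax',np.percentile(Z[m],[50,97,99]).round(),'X at top',np.median(X[m&(Z>np.percentile(Z[m],90))]).round(),'X rng',np.percentile(X[m],[2,98]).round())
    # plane fit of largest surface via PCA in X,Z
    for z in range(45,175,15):
        k=m&(Z>=z)&(Z<z+15)
        if k.sum()>10: print(z,k.sum(),np.percentile(X[k],[5,50,95]).round(),np.percentile(Y[k],[5,95]).round())
s=r.sense(); print(s['force'].round(1),s['eef_pos'].round(1))
E
python3 lid.py
```

```text
scene 699 Zmax [146. 164. 165.] X at top 53.0 X rng [-7. 82.]
45 29 [-6. 55. 82.] [-108.  106.]
135 472 [52. 67. 81.] [-105.   97.]
150 57 [49. 53. 64.] [-38.  38.]
side 1810 Zmax [148. 308. 312.] X at top 66.0 X rng [-7. 83.]
45 168 [-9.  6. 75.] [-103.  108.]
60 45 [57. 64. 80.] [-106.  108.]
75 40 [56. 62. 81.] [-105.  108.]
90 40 [56. 62. 80.] [-104.  108.]
105 48 [55. 62. 81.] [-104.  108.]
120 50 [54. 61. 79.] [-105.  108.]
135 220 [53. 56. 81.] [-103.  108.]
150 586 [53. 61. 81.] [-95.  99.]
165 76 [52. 54. 57.] [-32.  37.]
[0.3 0.1 0.8] [478.8 267.4 200.8]
```

The lid stands at about 88–90° (lip top at X 53, Z 165). I carry on over and down.

```bash
python3 -m handwheel '[[0,0,0,0.03,-0.3,0.07,0],[0,0,0,0.06,-0.66,0.14,0],[0,0,0,0.1,-1.02,0.15,0],[0,0,0,0.14,-1.39,0.16,0],[0,0,0,0.18,-1.75,0.1,0],[0,0,0,0.22,-2.12,0.05,0],[0,0,0,0.26,-2.47,-0.06,0],[0,0,0,0.3,-2.81,-0.18,0],[0,0,0,0.34,-3.13,-0.35,0],[0,0,0,0.37,-3.45,-0.53,0],[0,0,0,0.4,-3.74,-0.76,0],[0,0,0,0.44,-4.02,-0.99,0]]'; python3 lid.py
python3 - <<'E'
from h import *
Rt=down(6.5)
for a in (30,20,10,5,0):
    t=np.radians(a); n=np.array([np.sin(t),np.cos(t)]); l=np.array([-np.cos(t),np.sin(t)])
    p=np.array([57.5,36.])+101*l+30*n+[9,0]
    print(a,row(Rt,W(p[0],0,p[1])))
E
```

```text
clock: 17.17
eef_pos: [489.8, 166.0, 175.4]
orientation: [-2.776, 1.553, -2.662]
force: [-0.7, 0.6, 0.3]
width: 0.003
scene 1740 Zmax [100. 115. 123.] X at top -28.0 X rng [-55.  64.]
60 151 [46. 60. 68.] [-106.   33.]
75 235 [-26.  32.  46.] [-106.   96.]
90 766 [-54. -35.  15.] [-103.   92.]
105 546 [-34. -28. -10.] [-100.   95.]
side 2375 Zmax [103. 199. 285.] X at top -27.0 X rng [-54.  62.]
45 128 [-8.  0. 44.] [-58. 108.]
60 85 [17. 64. 71.] [-97. 108.]
75 156 [-10.  38.  50.] [-92. 108.]
90 918 [-54. -35.  21.] [-94. 103.]
105 908 [-33. -28.  -4.] [-91. 100.]
[0.1 0.7 0.6] [489.4 165.7 174.7]
30 [0.1, -0.2, 0.01, 0.03, 0.02, 0.07]
20 [0.1, -0.2, 0.01, 0.09, -0.47, -0.48]
10 [0.1, -0.2, 0.01, 0.13, -0.85, -1.1]
5 [0.1, -0.2, 0.01, 0.15, -1.0, -1.44]
0 [0.1, -0.2, 0.01, 0.16, -1.12, -1.79]
```

```bash
python3 -m handwheel '[[0,0,0,0.06,-0.22,-0.2,0],[0,0,0,0.09,-0.47,-0.48,0],[0,0,0,0.11,-0.67,-0.8,0],[0,0,0,0.13,-0.85,-1.1,0],[0,0,0,0.15,-1,-1.4,0],[0,0,0,0.16,-1.12,-1.6,0],[0,0,0,0.16,-1.12,-1.7,0],[0,0,0,0.16,-1.12,-1.76,0],[0,0,0,0.16,-1.12,-1.78,0]]'
```

```text
clock: 18.02
eef_pos: [493.1, 137.2, 130.4]
orientation: [-2.778, 1.55, -2.664]
force: [-4.4, -3.7, 9.0]
width: 0.004
```

```bash
python3 -m handwheel '[[0,0,0,0,0,-0.04,0],[0,0,0,0,0,-0.08,0],[0,0,0,0,0,-0.08,0]]';  python3 -m handwheel '[[0,0,0,0,0,0.3,0],[0,0,0,0,0,1.2,0],[0,0,0,0,0,2.6,0],[0,0,0,0,0,4,0],[0,0,0,-0.8,-1,5,0],[0,0,0,-1.6,-2.5,5.6,0],[0,0,0,-2.4,-4,6,0],[0,0,0,-3,-5.5,6,0],[0,0,0,-3,-6.5,6,0],[0,0,0,-3,-7,6,0],[0,0,0,-3,-7,6,0]]'
python3 - <<'E'
from h import *
c,sn=np.cos(YAW),np.sin(YAW)
pos=dict(bottle=(726,-276,165),vial=(709,52,62),jar=(722,291,85))
for n in("scene","side"):
    im,d,K,T=cam(n); save(im,n+'11.png'); P=cloud(d,K,T)
    Q=P-C; X=c*Q[...,0]+sn*Q[...,1]; Y=-sn*Q[...,0]+c*Q[...,1]; Z=P[...,2]
    k=(abs(X)<48)&(abs(Y)<98)&(Z>55)&(Z<90); A=np.c_[X[k],Y[k],np.ones(k.sum())]; print(n,'lid plane dz/dX,dz/dY,z',np.linalg.lstsq(A,Z[k],rcond=None)[0].round(4),k.sum())
    z0=np.load(f'/tmp/{n}0.npz'); P0=cloud(z0['d'],z0['K'],z0['T']); Q0=P0-C
    X0=c*Q0[...,0]+sn*Q0[...,1]; Y0=-sn*Q0[...,0]+c*Q0[...,1]; k0=(abs(X0)<48)&(abs(Y0)<98)&(P0[...,2]>55)&(P0[...,2]<90)
    print('  at start',np.linalg.lstsq(np.c_[X0[k0],Y0[k0],np.ones(k0.sum())],P0[...,2][k0],rcond=None)[0].round(4))
    for o,(x,y,hh) in pos.items():
        f=lambda P:(lambda q:(q.mean(0).round(1),q[:,2].max().round(1)))(P[(np.hypot(P[...,0]-x,P[...,1]-y)<55)&(P[...,2]>hh*.6)&(P[...,2]<hh+15)])
        print('  ',o,f(P0),f(P))
E
```

```text
clock: 18.27
eef_pos: [493.2, 137.2, 130.3]
orientation: [-2.758, 1.549, -2.644]
force: [-8.2, -1.9, 18.3]
width: 0.005
clock: 19.18
eef_pos: [418.2, -39.9, 281.0]
orientation: [-2.671, 1.549, -2.56]
force: [0.5, -0.4, -0.0]
width: 0.004
scene lid plane dz/dX,dz/dY,z [1.10000e-03 2.00000e-04 6.54231e+01] 1838
  at start [-1.42000e-02  7.00000e-04  6.61874e+01]
   bottle (array([ 730.1, -276.1,  127.5]), np.float64(166.8)) (array([ 730.1, -276.2,  127.4]), np.float64(166.9))
   vial (array([712.3,  51.8,  48.2]), np.float64(64.1)) (array([712.2,  51.6,  48.3]), np.float64(63.7))
   jar (array([731.2, 286. ,  74.5]), np.float64(87.0)) (array([730.9, 286.2,  74.5]), np.float64(87.1))
side lid plane dz/dX,dz/dY,z [ 7.30000e-03 -1.60000e-03  6.93125e+01] 1768
  at start [-5.30000e-03  2.00000e-04  7.01832e+01]
   bottle (array([ 707. , -279.5,  129.8]), np.float64(168.9)) (array([ 707. , -279.6,  129.6]), np.float64(169.0))
   vial (array([703.7,  52.1,  49.7]), np.float64(66.1)) (array([703.5,  51.9,  49.5]), np.float64(66.5))
   jar (array([714.9, 283.8,  75.7]), np.float64(89.7)) (array([714.9, 283.9,  75.8]), np.float64(90.5))
```

The lid is flat, the bystanders are where they were, and the arm is clear.

```bash
python3 -c "
from cell import r
r.job_done(); print(r.sense()['clock'])"
```

```text
the job is handed in; nothing more can be done
the job is handed in; nothing more can be done
```

The refractometer is in its case and the lid is shut. I handed the job in at about 19 s of the 72 s allowed, and no verdict was reported.

**What I did**
- I hooked the lid under its lip and swung it back to its stop. The wrist force peaked at about 70 N against the stop (limit 120 N), which was harder than intended, so I backed off at once.
- I gripped the refractometer by its rubber grip and lowered it into the recess until it touched with about 9 N. I let go there, with the flap up and the eyepiece at the case's +y end.
- I pushed the lid over from behind and pressed it shut with about 18 N.

**Last checks**
- **Refractometer:** before I closed the lid, the grip top read 52.5 mm in the wrist view (52 expected). The outside cameras read 50 and 54.5 mm. The prism sat within about 1 mm of the middle of the recess.
- **Lid:** it is flat to within 0.008 rad in both outside views. At the start it was about 0.013–0.015 rad ajar relative to that.
- **Bottle, jar and vial:** none moved by more than 0.3 mm, and all read the same heights as at the start.
- **Robot:** the arm stood clear of everything.

**Disagreements and limits**
- The three cameras differed by 2–4 mm in height and in the case's position. I therefore aligned the prism with the recess in the wrist view alone.
- I reached the limit of 12 pictures before the lid was closed, so the closing was checked only by depth and force.

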